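Find the deep bore for the sharpening steel

TASK

The wooden tool block has three bores that look alike from above, but only one is deep enough for the sharpening steel to go in past its dark ring groove. Take the steel from its small stand and use it as a depth rod: lower it upright into a bore until you feel it touch bottom, judge from how far it went in whether this is the deep one, and if not draw it out and try another. Press it only gently on the bottom, still in the gripper, and leave it standing released in the deep bore, resting on the bottom; leave the things standing round it where they are.

Things in the scene. Friction and masses are not known exactly. Their poses are not given: they have to be found in the camera images.
- steel: sharpening steel (loose, 0.10 to 0.21 kg, 158 mm long), upright in the stand at the start. Round metal shank 12 mm thick, tip chamfered to 9 mm; dark ring groove round it 68.5 to 73.5 mm from the tip; 27 mm thick bolster 108 to 112 mm from the tip, then a black handle 24 mm thick, 46 mm long. Origin at the middle of the tip's end face, z along the shank to the handle.
- steel_tip (a point): middle of the end face of the steel's tip; at the block the tip must not bear over 25 N
- steel_grip (a point): on the steel's axis, in the middle of the handle's length, 136 mm from the tip: where to grip, from above
- stand: small dark wooden stand, 66 x 66 x 40 mm, fixed, with one upright round hole (15.5 mm wide, 30 mm deep, so its bottom is 10 mm above the worktop) in the middle of its top; origin at the centre of its underside on the worktop, z up
- tool_block: light wooden block, fixed, 72 (its x) x 150 (its y) x 105 mm high; origin at the centre of its underside on the worktop, z up. Three upright 16 mm round bores in a row along its y, 42 mm apart, bottoms padded (giving 1 mm per 5 N). Their depths below the block's top change from start to start: one bore (any of them) is 76 to 86 mm deep, another 58 to 64 mm, another 44 to 54 mm.
- bore0 (a point): centre of the mouth of one end bore (block y = +42 mm), level with the block's top, 105 mm above the worktop
- bore1 (a point): centre of the mouth of the middle bore, level with the block's top
- bore2 (a point): centre of the mouth of the other end bore (block y = -42 mm), level with the block's top
- garlic: bystander: garlic bulb, 60 mm wide, 59 mm high, standing near the block; leave it alone
- lemon: bystander: lemon, 78 x 55 x 56 mm, lying near the stand; leave it alone
- spice_1: bystander: spice jar with a red cap, 45 mm wide, 106 mm high, to the left of the block; leave it alone
- mug_a: bystander: white dotted mug, 82 mm wide, 91 mm high, to the left of the block; leave it alone
Things that resemble listed ones, but are neither listed nor needed, are in the scene too. What is meant by the steel is not orange, and is the larger of those in its own colour.

How it is judged:
By the outcome, as a careful person would: the job done as asked, in the order asked, and still so for the second after the job is handed in, with the robot touching nothing.
It also fails if it takes over 72 s, if anything falls off the work surface, if the arm or the gripper's body presses on something with over 40 N, if the wrist force passes 120 N, or if a joint passes its speed limit or range.

ROBOT

A 6-joint arm with a two-finger parallel gripper is mounted at the origin on a cart in front of the work surface, level with it; the furniture and walls round the work are solid. World frame = base frame: x ahead of the robot, y to its left, z up, the work surface at z = 0. Lengths are in m, angles in rad, forces in N, time in s.
With the tool pointing down it reaches from about 0.35 to 0.875 m from the base axis. Payload 4.2 kg.
Tool frame: the origin (TCP) lies at the very end of the fingers, on their centre line; the grasp point (between the pads) lies 19 mm behind it; z points along the fingers, y is the line along which they close (so a half turn about z gives the same grasp; the last joint's range is limited). The gripper opens to 85 mm and grips with 20 to 120 N. Pads are 22 mm wide; open, the fingers measure 114 mm over their backs; the gripper's body (76 mm by 85 mm) begins 54 mm behind the grasp point. The pads swing forward as they close: fully open they stand 13 mm farther back than shut.
Start: joints at [1.515, 0.385, 0.008, 0, -1.194, -0.259], TCP at [0.193, 0.594, 0.231] pointing down, gripper open.
Joint ranges: [-3.14, 3.14], [-1.21, 2.06], [-1.07, 1.41], [-3.16, 2.05], [-2.99, -0.16], [-3.1, 3.1]. Speed limits (rad/s): [2.79, 2.79, 3.14, 3.14, 3.14, 3.14].

INTERFACE

Orientations are given as a unit quaternion [w, x, y, z].
In Python, from plant import r gives the robot as it stands. The module is installed in compiled form; this text tells all that it offers.
- The arm moves only by the tool carry_out, never from a script. Its argument "targets" is a list of rows, each an object of numbers: "dx", "dy", "dz": the shift along the tool's x, y, z in m; "yaw": the turn about the tool's z in degrees. A call has 1 to 10 rows; each row shifts and turns the commanded pose from where the row before left it, along the tool's axes as they then stand; what a row does not reach is not made up. A row lasts 1/8 s, in which the tool goes at most 62.5 mm and 10.7 degrees, less where a joint would pass 70% of its speed; a pose out of reach is approached as far as the arm can. A call with a gripper value outside its range is refused whole. "claw" is the opening, from 0 (shut) to 1 (fully open), set as the call begins (left out, the last holds). The fingers move at their own pace and stop on an object; "newtons" is the grip in N (left out, the last holds). Time passes only in rows, so rows that do not move let the fingers close. It gives the time, the measured TCP pose, the force, the opening and the grip force at its end, in the units of the state.
- r.observe(): the state, without advancing time (a new reading comes with each control period).
- r.camera(name): name is "scene" or "top"; returns the picture (420x560x3 uint8, red, green, blue); there is no depth.
- r.calibration(name): a dict with "mtx" (3x3 intrinsics, pixels), "R" (3x3) and "t" (3): a world point X has camera coordinates R X + t. Camera axes: x right, y down, z forward; pixel columns grow to the right and rows downward; lengths in m; the calibration is good to about 2 mm. A picture is of the moment at which its call begins. calibration takes no time and is no camera call.
- r.job_done(): hands the job in; it is judged then, once.
Trained networks look in the newest picture that a camera, given by its name, has taken for a name from the list of things; names that differ only in an ending like _2 or _b are one class to them, and where a whole thing is asked for, a point or a joint stands for the part that bears it (a point fixed in the world has none). Each returns a list of dicts, best first, with "confidence" (0 to 1); they miss things now and then, are a little off and sometimes report something else, mostly with a low value. They report only what shows in the picture. A call takes as long as a camera call. They do not tell look-alikes from the thing itself.
- r.boxes_of(camera, query): "location" ([column, row] in pixels, amid what is visible of it).
- r.regions_of(camera, query): "pixels" (420x560 bool, what is visible of it) and "location" ([column, row] in pixels, amid what is visible of it).
The state is a dict: "t": time; "joint_positions": joint angles; "qvel": joint speeds; "effort": joint torques, N m; "tcp_pos": TCP position; "ee_rot": TCP orientation; "wrist_force": force on the tool from outside, world axes, zero at the start; "wrist_torque": the same for the moment, N m; "finger_gap": opening from 0.0 (shut) to 1.0 (fully open); "gripper_force": force on a finger pad.
Only numpy, scipy, OpenCV 4.12 (cv2) and the standard library are available. Lean on these libraries where they do the work, as an engineer would, in place of code of your own. Each camera call takes 0.05 s, during which the arm holds its last target. There are 200 camera calls.

## Working session

There is one attempt and no reset: what is moved stays moved. The work goes in short steps, Python scripts to look and compute and a tool call to move; the robot and the scene stay as the last step left them, time stands still between calls to the robot, and variables do not carry over. Pictures are saved under pics/ and viewed, at most 10 in all, crops included, and the job is handed in when it is done.

Besides the shell and the picture viewer there is one more tool, called after "Request:" in YAML: its name, and indented under it one key for each argument. carry_out: Moves the arm, as the interface text tells. Its arguments: {"type":"object","properties":{"targets":{"type":"array"},"claw":{"type":"number"},"newtons":{"type":"number"}},"required":["targets"]}

```bash
mkdir -p pics; cat > h.py <<'E'
import numpy as np, cv2
from plant import r
def save(n,im): cv2.imwrite('pics/'+n,cv2.cvtColor(im,cv2.COLOR_RGB2BGR))
def ray(cam,px):
    c=r.calibration(cam);R=np.array(c['R']);t=np.array(c['t'])
    d=R.T@np.linalg.inv(np.array(c['mtx']))@np.array([px[0],px[1],1.]);return -R.T@t,d
def atz(cam,px,z):
    o,d=ray(cam,px);return o+d*(z-o[2])/d[2]
def proj(cam,X):
    c=r.calibration(cam);p=np.array(c['mtx'])@(np.array(c['R'])@np.array(X)+np.array(c['t']));return p[:2]/p[2]
E
python3 - <<'E'
from h import *
a=r.camera('scene');b=r.camera('top')
save('s0.png',a);save('t0.png',b)
print({k:np.round(v,3) for k,v in r.observe().items()})
for c in('scene','top'):
    print(c,ray(c,(280,210)))
    for q in('steel','stand','tool_block','bore0','bore1','bore2'):
        print(c,q,[(np.round(d['location'],1).tolist(),round(d['confidence'],2)) for d in r.boxes_of(c,q)[:5]])
E
```

```text
{'t': np.float64(0.1), 'joint_positions': array([ 1.515,  0.385,  0.007, -0.   , -1.194, -0.259]), 'qvel': array([ 0.001, -0.003,  0.003,  0.001,  0.   ,  0.002]), 'effort': array([-1.0000e-03, -3.9332e+01,  1.8893e+01,  4.1980e+00, -3.0000e-03,
        0.0000e+00]), 'tcp_pos': array([0.193, 0.594, 0.23 ]), 'ee_rot': array([ 0.001,  0.988, -0.157, -0.   ]), 'wrist_force': array([-0.147, -0.676, -0.167]), 'wrist_torque': array([-0.041, -0.002, -0.006]), 'gripper_force': np.float64(0.0), 'finger_gap': np.float64(0.998)}
scene (array([-0.14890434, -0.2215619 ,  0.94742114]), array([ 0.59532514,  0.28727347, -0.75045366]))
scene steel [([404.9, 271.9], 0.67), ([370.0, 261.9], 0.52)]
scene stand [([364.6, 285.4], 0.56)]
scene tool_block [([255.1, 228.0], 0.75)]
scene bore0 [([254.5, 231.7], 0.57)]
scene bore1 [([254.5, 231.7], 0.57)]
scene bore2 [([254.5, 231.7], 0.57)]
top (array([0.26912663, 0.10162311, 1.12784711]), array([ 0.21720108, -0.02583666, -0.97583885]))
top steel [([418.6, 206.0], 0.75), ([387.0, 216.8], 0.5), ([376.0, 256.9], 0.48)]
top stand [([374.0, 227.0], 0.97), ([298.7, 234.6], 0.71)]
top tool_block [([252.3, 232.3], 0.91)]
top bore0 [([249.9, 228.6], 0.84)]
top bore1 [([249.9, 228.6], 0.84)]
top bore2 [([249.9, 228.6], 0.84)]
```

View pics/s0.png

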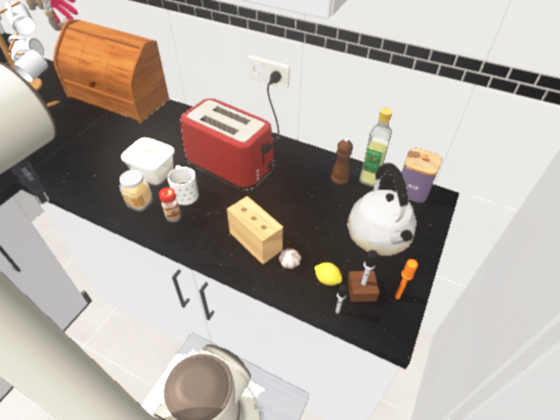

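View pics/t0.png

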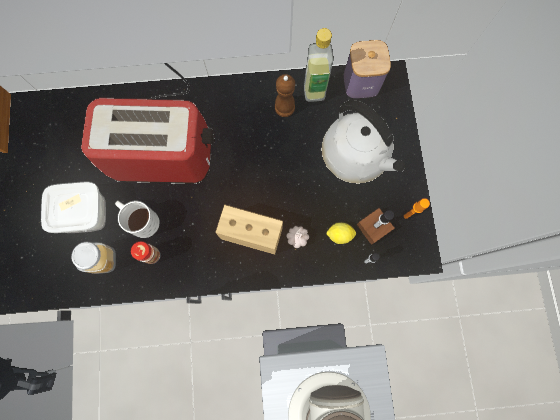

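Three candidates in the top view: orange at (418,206), black in the stand at (383,220), and a small black one at (372,257). The one in the stand fits: it isn't orange and is the larger black one. I'll confirm this in an enlarged crop.

```bash
python3 - <<'E'
from h import *
a=cv2.imread('pics/s0.png');b=cv2.imread('pics/t0.png')
A=cv2.resize(a[240:330,310:430],None,fx=4,fy=4,interpolation=3)
B=cv2.resize(b[185:275,345:440],None,fx=4,fy=4,interpolation=3)
C=cv2.resize(b[200:260,210:290],None,fx=3,fy=3,interpolation=3)
D=cv2.resize(a[190:265,220:290],None,fx=3,fy=3,interpolation=3)
o=np.zeros((600,800,3),np.uint8)
o[:360,:400]=A[:,:400] if A.shape[1]>=400 else A
o[:360,420:800]=B
o[370:550,:240]=C;o[370:595,260:470]=D
cv2.imwrite('pics/c0.png',o)
for z in (.0,.04,.168):print(z,[atz('top',p,z).round(3).tolist() for p in((376,226),(390,215),(372,257))])
for c in('scene','top'):
  d=r.regions_of(c,'stand')[0]['pixels'];v,u=np.nonzero(d);print(c,'stand',u.mean(),v.mean(),len(u))
  for e in r.regions_of(c,'steel')[:4]:
    m=e['pixels'];v,u=np.nonzero(m)
    print(c,e['confidence'],len(u),u.min(),u.max(),v.min(),v.max(),cv2.minAreaRect(np.c_[u,v].astype(np.int32)))
  e=r.regions_of(c,'tool_block')[0]['pixels'];v,u=np.nonzero(e)
  print(cv2.approxPolyDP(cv2.convexHull(np.c_[u,v].astype(np.int32)),3,True)[:,0].tolist())
E
```

```text
0.0 [[0.453, -0.181, 0.0], [0.479, -0.223, 0.0], [0.371, -0.159, 0.0]]
0.04 [[0.446, -0.171, 0.04], [0.472, -0.212, 0.04], [0.367, -0.149, 0.04]]
0.168 [[0.425, -0.139, 0.168], [0.448, -0.175, 0.168], [0.356, -0.12, 0.168]]
scene stand 361.94351732991015 286.3581514762516 779
scene 0.74 290 361 377 249 284 ((367.9128723144531, 266.6238708496094), (11.302350997924805, 36.684749603271484), 16.699243545532227)
scene 0.58 306 395 416 259 298 ((404.2000427246094, 278.60003662109375), (11.627553939819336, 42.0380744934082), 26.56505012512207)
scene 0.51 189 336 346 284 312 ((339.15521240234375, 297.637939453125), (9.45406436920166, 28.887418746948242), 23.198589324951172)
[[281, 249], [260, 261], [231, 232], [227, 209], [245, 198], [281, 226]]
top stand 373.843949044586 226.81369426751593 628
top 0.79 209 405 429 199 217 ((416.34613037109375, 208.26919555664062), (9.707253456115723, 28.567060470581055), 56.3099365234375)
top 0.7 181 375 393 210 226 ((383.00006103515625, 218.50003051757812), (10.606600761413574, 21.920310974121094), 45.0)
top 0.58 66 366 378 254 261 ((372.0000305175781, 258.50006103515625), (6.363960266113281, 12.020814895629883), 45.0)
top 0.28 2030 216 281 206 252 ((248.62266540527344, 229.32077026367188), (62.361690521240234, 34.0654182434082), 15.945395469665527)
[[282, 224], [274, 253], [223, 240], [216, 232], [226, 206]]
```

View pics/c0.png

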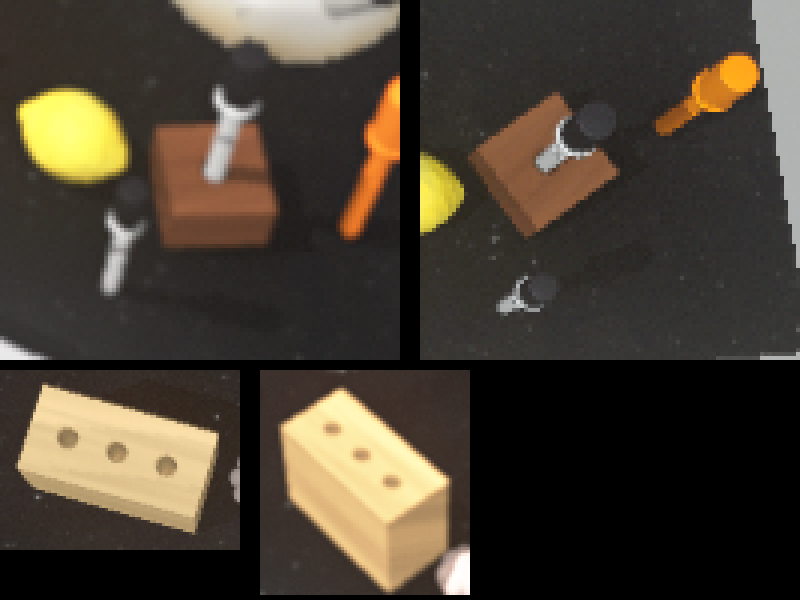

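The crop confirms it: the black steel in the stand is the larger one. Its base is at top px (376,226) and its handle top at (389,215); the small black lookalike stands free at (372,257). The three bores are clear in the block. Next I'll compute positions from both views.

```bash
python3 - <<'E'
from h import *
from scipy.optimize import least_squares
def load(n): return cv2.cvtColor(cv2.imread('pics/'+n),cv2.COLOR_BGR2GRAY)
im={'top':load('t0.png'),'scene':load('s0.png')}
g={'top':[(232.5,222.5),(249,227),(265,232)],'scene':[(244,209),(253.5,218),(263.5,227)]}
obs=[]
for c in g:
  for i,(u,v) in enumerate(g[c]):
    k=cv2.resize(im[c][int(v)-5:int(v)+6,int(u)-5:int(u)+6],None,fx=8,fy=8,interpolation=3).astype(float)
    w=np.clip(np.percentile(k,70)-12-k,0,15)
    yy,xx=np.mgrid[:88,:88];P=(int(u)-5+((xx*w).sum()/w.sum()+.5)/8-.5,int(v)-5+((yy*w).sum()/w.sum()+.5)/8-.5)
    X=atz(c,P,.105);obs.append((c,i,X));print(c,i,np.round(P,1),X.round(4))
f=lambda p:np.concatenate([[X[0]-p[0]+np.cos(p[2])*.042*(i-1),X[1]-p[1]+np.sin(p[2])*.042*(i-1)] for c,i,X in obs])
s=least_squares(f,[.4,.1,1.5]);print('block',s.x,'res',(s.fun*1000).round(1))
for i in range(3):print(i,(s.x[:2]-.042*(i-1)*np.array([np.cos(s.x[2]),np.sin(s.x[2])])).round(4))
# steel: axis x,y from points at heights in both views
for c,P,z in(('top',(389,215),.168),('top',(375.9,225.5),.04),('top',(416,208),.1),('scene',(372,254.5),.168),('scene',(363,284.5),.04),('scene',(404,278),.1),('top',(341,233),.03),('top',(357,145),.15),('top',(395,165),.15)):
  print(c,P,z,atz(c,P,z).round(4))
E
```

```text
top 0 [232.  222.2] [0.4772 0.1941 0.105 ]
top 1 [248.4 226.9] [0.4618 0.1551 0.105 ]
top 2 [265.  231.6] [0.4467 0.1158 0.105 ]
scene 0 [243.5 209.1] [0.4761 0.1919 0.105 ]
scene 1 [253.4 217.8] [0.4611 0.1524 0.105 ]
scene 2 [263.4 226.9] [0.4457 0.1133 0.105 ]
block [0.46142468 0.15376963 1.20006504] res [ 0.6  1.1  0.3  1.4  0.5  1.2 -0.5 -1.  -0.3 -1.4 -0.5 -1.3]
0 [0.4766 0.1929]
1 [0.4614 0.1538]
2 [0.4462 0.1146]
top (389, 215) 0.168 [ 0.4479 -0.1725  0.168 ]
top (375.9, 225.5) 0.04 [ 0.4473 -0.171   0.04  ]
top (416, 208) 0.1 [ 0.472  -0.2611  0.1   ]
scene (372, 254.5) 0.168 [ 0.4443 -0.1755  0.168 ]
scene (363, 284.5) 0.04 [ 0.4414 -0.1768  0.04  ]
scene (404, 278) 0.1 [ 0.465  -0.2622  0.1   ]
top (341, 233) 0.03 [ 0.4377 -0.08    0.03  ]
top (357, 145) 0.15 [ 0.6311 -0.1263  0.15  ]
top (395, 165) 0.15 [ 0.5719 -0.2106  0.15  ]
```

Request:
carry_out:
  targets:
    - {"dx": 0.034,"dy": 0.03}
    - {"dx": 0.034,"dy": 0.03}
    - {"dx": 0.034,"dy": 0.03}
    - {"dx": 0.034,"dy": 0.03}
    - {"dx": 0.034,"dy": 0.03}
    - {"dx": 0.034,"dy": 0.03}
    - {"dx": 0.034,"dy": 0.03}
    - {"dx": 0.034,"dy": 0.03}
    - {"dx": 0.034,"dy": 0.03}
    - {"dx": 0.034,"dy": 0.03}
  claw: 1

```text
validation failed for argument at $.ta...
```

Request:
carry_out:
  targets:
    - {"dx": 0.0175,"dy": 0.0435}
    - {"dx": 0.0175,"dy": 0.0435}
    - {"dx": 0.0175,"dy": 0.0435}
    - {"dx": 0.0175,"dy": 0.0435}
    - {"dx": 0.0175,"dy": 0.0435}
    - {"dx": 0.0175,"dy": 0.0435}
    - {"dx": 0.0175,"dy": 0.0435}
    - {"dx": 0.0175,"dy": 0.0435}
    - {"dx": 0}

```text
validation failed for argument at $.ta...
```

Request:
carry_out:
  targets:
    - {"dx": 0.034,"dy": 0.03,"dz": 0,"yaw": 0}
    - {"dx": 0.034,"dy": 0.03,"dz": 0,"yaw": 0}
    - {"dx": 0.034,"dy": 0.03,"dz": 0,"yaw": 0}
    - {"dx": 0.034,"dy": 0.03,"dz": 0,"yaw": 0}
    - {"dx": 0.034,"dy": 0.03,"dz": 0,"yaw": 0}
    - {"dx": 0.034,"dy": 0.03,"dz": 0,"yaw": 0}
    - {"dx": 0.034,"dy": 0.03,"dz": 0,"yaw": 0}
    - {"dx": 0.034,"dy": 0.03,"dz": 0,"yaw": 0}
    - {"dx": 0.034,"dy": 0.03,"dz": 0,"yaw": 0}
    - {"dx": 0.034,"dy": 0.03,"dz": 0,"yaw": 0}
  claw: 1

```text
t: 2.25
tcp_pos: [0.4245, 0.2025, 0.2317]
ee_rot: [-0.0, 0.988, -0.157, 0.0]
wrist_force: [1.5, 0.5, 0.2]
finger_gap: 1.001
gripper_force: 0.0
```

Request:
carry_out:
  targets:
    - {"dx": 0.017,"dy": 0.0435,"dz": 0,"yaw": 0}
    - {"dx": 0.017,"dy": 0.0435,"dz": 0,"yaw": 0}
    - {"dx": 0.017,"dy": 0.0435,"dz": 0,"yaw": 0}
    - {"dx": 0.017,"dy": 0.0435,"dz": 0,"yaw": 0}
    - {"dx": 0.017,"dy": 0.0435,"dz": 0,"yaw": 0}
    - {"dx": 0.017,"dy": 0.0435,"dz": 0,"yaw": 0}
    - {"dx": 0.017,"dy": 0.0435,"dz": 0,"yaw": 0}
    - {"dx": 0.017,"dy": 0.0435,"dz": 0,"yaw": 0}
    - {"dx": 0,"dy": 0,"dz": 0,"yaw": 0}

```text
t: 3.38
tcp_pos: [0.4453, -0.1716, 0.2312]
ee_rot: [0.0, 0.987, -0.159, -0.0]
wrist_force: [-0.1, -0.1, -0.5]
finger_gap: 1.003
gripper_force: 0.0
```

```bash
cat >> h.py <<'E'
def delta(X):
    s=r.observe();p=np.array(s['tcp_pos']);w,x,y,z=s['ee_rot']
    from scipy.spatial.transform import Rotation as Q
    return Q.from_quat([x,y,z,w]).as_matrix().T@(np.array(X)-p)
E
python3 - <<'E'
from h import *
print(r.observe()['tcp_pos'],delta((.446,-.173,.127)).round(4))
a=r.camera('scene');b=r.camera('top');save('s1.png',a);save('t1.png',b)
o=np.zeros((600,800,3),np.uint8)
o[:,:390]=cv2.resize(a[200:350,325:423][:, :],(390,600),interpolation=3)
o[:,400:]=cv2.resize(b[150:300,330:430],(400,600),interpolation=3)
save('c1.png',o)
E
```

```text
[ 0.44528742 -0.17163857  0.23117025] [0.0011 0.001  0.1042]
```

View pics/c1.png

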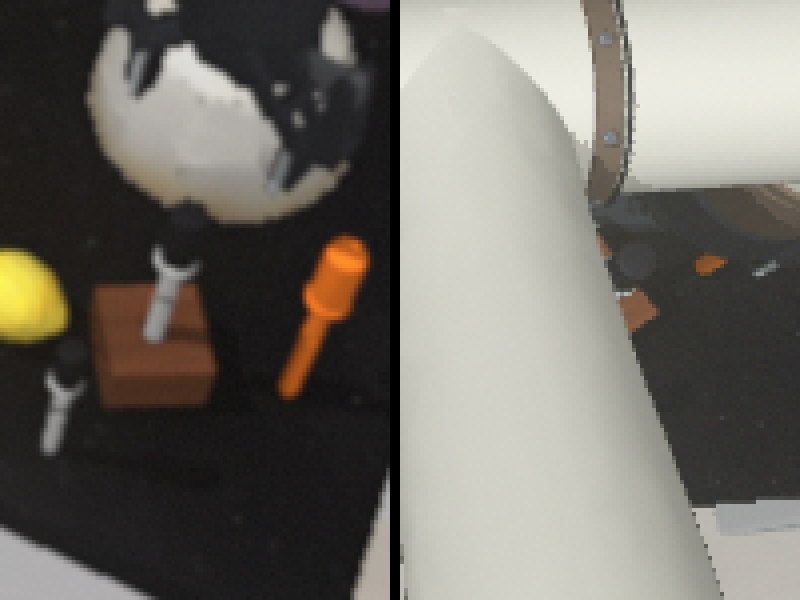

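The scene crop shows the open fingers above the steel, clear of the orange lookalike and the kettle. I'll descend and close.

Request:
carry_out:
  targets:
    - {"dx": 0.0005,"dy": 0.0005,"dz": 0.02,"yaw": 0}
    - {"dx": 0,"dy": 0,"dz": 0.025,"yaw": 0}
    - {"dx": 0,"dy": 0,"dz": 0.025,"yaw": 0}
    - {"dx": 0,"dy": 0,"dz": 0.02,"yaw": 0}
    - {"dx": 0,"dy": 0,"dz": 0.014,"yaw": 0}
    - {"dx": 0,"dy": 0,"dz": 0,"yaw": 0}

```text
t: 4.22
tcp_pos: [0.4454, -0.1692, 0.1267]
ee_rot: [0.0, 0.988, -0.156, -0.001]
wrist_force: [0.2, -1.0, -0.9]
finger_gap: 1.003
gripper_force: 0.0
```

Request:
carry_out:
  targets:
    - {"dx": 0,"dy": 0,"dz": 0,"yaw": 0}
    - {"dx": 0,"dy": 0,"dz": 0,"yaw": 0}
    - {"dx": 0,"dy": 0,"dz": 0,"yaw": 0}
    - {"dx": 0,"dy": 0,"dz": 0,"yaw": 0}
    - {"dx": 0,"dy": 0,"dz": 0,"yaw": 0}
    - {"dx": 0,"dy": 0,"dz": 0,"yaw": 0}
    - {"dx": 0,"dy": 0,"dz": 0,"yaw": 0}
    - {"dx": 0,"dy": 0,"dz": 0,"yaw": 0}
  claw: 0
  newtons: 60

```text
t: 5.22
tcp_pos: [0.4462, -0.1702, 0.1279]
ee_rot: [0.0, 0.988, -0.157, 0.0]
wrist_force: [-0.8, -0.8, 5.6]
finger_gap: 0.267
gripper_force: 58.7
```

Request:
carry_out:
  targets:
    - {"dx": 0,"dy": 0,"dz": -0.01,"yaw": 0}
    - {"dx": 0,"dy": 0,"dz": -0.02,"yaw": 0}
    - {"dx": 0,"dy": 0,"dz": -0.025,"yaw": 0}
    - {"dx": 0,"dy": 0,"dz": -0.03,"yaw": 0}
    - {"dx": 0,"dy": 0,"dz": -0.03,"yaw": 0}
    - {"dx": 0,"dy": 0,"dz": -0.02,"yaw": 0}
    - {"dx": 0,"dy": 0,"dz": 0,"yaw": 0}

```text
t: 6.1
tcp_pos: [0.4462, -0.1696, 0.2633]
ee_rot: [-0.001, 0.988, -0.157, 0.001]
wrist_force: [-0.6, -0.6, -2.5]
finger_gap: 0.265
gripper_force: 59.0
```

```bash
python3 - <<'E'
from h import *
for i in range(4):
  s=r.observe();print(s['tcp_pos'].round(4),s['wrist_force'].round(2));r.camera('scene')
a=r.camera('scene')
print([(d['location'],d['confidence']) for d in r.boxes_of('scene','steel')])
print(proj('scene',(.446,-.172,.143)),proj('scene',(.446,-.172,.303)))
print(delta((.4614,.1538,.263)).round(4))
save('c2.png',cv2.resize(a[160:310,300:430],(520,600),interpolation=3))
E
```

```text
[ 0.4462 -0.1696  0.2633] [-0.56 -0.56 -2.47]
[ 0.4454 -0.1694  0.2619] [-0.15  0.37 -2.92]
[ 0.4449 -0.1695  0.2611] [-1.02  0.17 -2.2 ]
[ 0.4448 -0.1695  0.2608] [ 0.71  0.05 -2.54]
[([405.8, 273.7], 0.71), ([378.3, 231.1], 0.68), ([337.3, 292.9], 0.49)]
[368.90434709 259.50898983] [382.46940334 215.79262836]
[-0.0848 -0.3127 -0.0018]
```

View pics/c2.png

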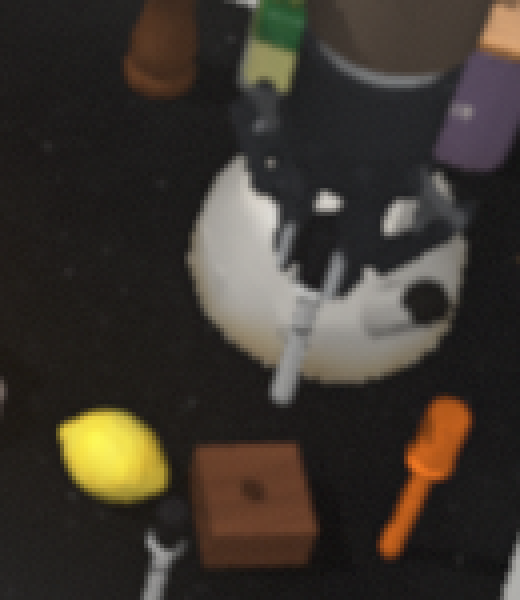

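The steel is held upright, with its tip at scene px (371,260), and the stand is empty. Next I'll move it over the middle bore.

Request:
carry_out:
  targets:
    - {"dx": -0.006,"dy": -0.0217,"dz": 0,"yaw": 0}
    - {"dx": -0.0106,"dy": -0.039,"dz": 0,"yaw": 0}
    - {"dx": -0.0106,"dy": -0.039,"dz": 0,"yaw": 0}
    - {"dx": -0.0106,"dy": -0.039,"dz": 0,"yaw": 0}
    - {"dx": -0.0106,"dy": -0.039,"dz": 0,"yaw": 0}
    - {"dx": -0.0106,"dy": -0.039,"dz": 0,"yaw": 0}
    - {"dx": -0.0106,"dy": -0.039,"dz": 0,"yaw": 0}
    - {"dx": -0.0106,"dy": -0.039,"dz": 0,"yaw": 0}
    - {"dx": -0.0046,"dy": -0.018,"dz": 0,"yaw": 0}
    - {"dx": 0,"dy": 0,"dz": 0,"yaw": 0}

```text
t: 7.65
tcp_pos: [0.4618, 0.1543, 0.2617]
ee_rot: [0.001, 0.988, -0.156, -0.001]
wrist_force: [-0.2, -0.6, -1.6]
finger_gap: 0.261
gripper_force: 59.1
```

Request:
carry_out:
  targets:
    - {"dx": 0,"dy": 0,"dz": 0.015,"yaw": 0}
    - {"dx": 0,"dy": 0,"dz": 0.01,"yaw": 0}
    - {"dx": 0,"dy": 0,"dz": 0,"yaw": 0}
    - {"dx": 0,"dy": 0,"dz": 0,"yaw": 0}

```text
t: 8.15
tcp_pos: [0.4622, 0.1533, 0.2375]
ee_rot: [0.0, 0.988, -0.157, 0.0]
wrist_force: [0.2, 0.8, -1.3]
finger_gap: 0.267
gripper_force: 59.1
```

```bash
python3 - <<'E'
from h import *
for i in range(3): r.camera('scene')
s=r.observe();p=s['tcp_pos'];print(p.round(4),s['wrist_force'].round(2))
a=r.camera('scene');b=r.camera('top')
tip=p+[0,0,-.1178];print('tip proj',proj('scene',tip),'bore',proj('scene',(.4614,.1538,.105)),'mtip',atz('scene',proj('scene',tip),tip[2]))
print(delta((.4614,.1538,.24)).round(4))
o=np.zeros((600,800,3),np.uint8)
o[:,:480]=cv2.resize(a[190:265,220:280],(480,600),interpolation=3)
o[:300,490:790]=cv2.resize(b[195:265,210:280],(300,300),interpolation=3)
save('c3.png',o)
E
```

```text
[0.4622 0.1537 0.2377] [ 0.77 -1.55 -1.4 ]
tip proj [252.93489156 213.75463105] bore [252.96618219 217.54554461] mtip [0.4621944  0.15372024 0.1199353 ]
[-0.0007  0.0002 -0.0024]
```

View pics/c3.png

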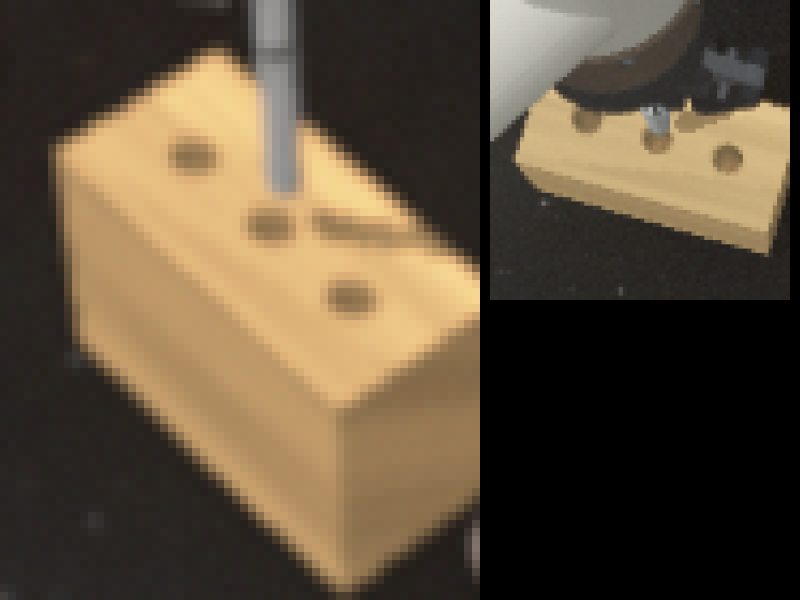

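The tip in the scene view sits about 2 px right of where I expected it (tip at about (255,213), bore mouth at (253.4,217.4)). I'll measure the shank axis properly.

```bash
python3 - <<'E'
from h import *
a=r.camera('scene').astype(int);b=r.camera('top').astype(int)
p=r.observe()['tcp_pos']
for z in (.12,.145,.17,.191):print(z,proj('scene',(p[0],p[1],z)).round(2),proj('top',(p[0],p[1],z)).round(2))
print('dpx per mm x,y scene',(proj('scene',p+[.01,0,-.1])-proj('scene',p+[0,0,-.1]))/10,(proj('scene',p+[0,.01,-.1])-proj('scene',p+[0,0,-.1]))/10)
print('top',(proj('top',p+[.01,0,-.1])-proj('top',p+[0,0,-.1]))/10,(proj('top',p+[0,.01,-.1])-proj('top',p+[0,0,-.1]))/10)
for v in range(192,216,2):
  row=a[v,246:264];w=np.clip(row[:,2]-.75*row[:,0]-15,0,40)*(row[:,0]>60)
  print(v,round((w*np.arange(246,264)).sum()/max(w.sum(),1),2),int(w.sum()))
for v in range(216,230):
  row=b[v,240:258];print(v,' '.join(f'{x[0]:3d}/{x[2]:3d}' for x in row))
E
```

```text
0.12 [252.89 213.77] [248.55 225.66]
0.145 [252.54 207.57] [247.85 223.71]
0.17 [252.18 201.15] [247.1  221.66]
0.191 [251.87 195.58] [246.45 219.86]
dpx per mm x,y scene [ 0.18309789 -0.24986277] [-0.32872064 -0.12940616]
top [-0.03230313 -0.41354682] [-0.42214361  0.03835256]
192 253.48 78
194 253.52 76
196 253.32 41
198 253.7 81
200 254.28 62
202 254.6 59
204 254.8 51
206 254.5 41
208 254.69 44
210 254.68 44
212 254.78 44
214 0.0 0
216  61/ 56  56/ 53  53/ 50  52/ 48  52/ 47  51/ 46  51/ 46  53/ 51  50/ 46  48/ 46  47/ 45  49/ 45  50/ 46  50/ 48  51/ 50  51/ 51  52/ 52  52/ 52
217  53/ 51  51/ 50  52/ 47  52/ 47  46/ 44  51/ 46  50/ 46  51/ 48  49/ 47  50/ 46  49/ 48  50/ 47  51/ 47  48/ 42  48/ 44  54/ 47  53/ 47  49/ 46
218  52/ 49  50/ 46  49/ 44  51/ 45  51/ 46  54/ 49  47/ 44  52/ 48  50/ 46  52/ 48  48/ 45  48/ 45  47/ 42  48/ 44  48/ 45  96/ 67 123/ 79  46/ 41
219  51/ 48  50/ 45  49/ 45  52/ 47  53/ 50  53/ 50  62/ 58  78/ 78  55/ 52  80/ 82  57/ 55  46/ 44  51/ 51  53/ 51  51/ 46 112/ 71 220/140  53/ 46
220  57/ 51  65/ 53  62/ 49  78/ 55  91/ 62 103/ 98 124/126 184/187  
[... 710 characters left out ...]
/129 186/113 145/ 85 134/110 145/145 133/132 123/122 125/105 208/129 165/ 98 163/ 95 164/ 97 163/ 97 163/ 96
226 208/131 210/132 210/133 209/133 209/133 174/103 128/ 75 119/ 72 132/106 129/115 123/ 93 121/ 72 180/109 210/132 209/132 210/131 211/132 210/131
227 206/129 208/130 208/130 208/131 209/132 170/102 114/ 68 125/ 73 134/ 79 140/ 81 141/ 81 136/ 76 163/ 98 207/127 209/130 210/131 209/132 211/132
228 205/130 206/130 207/130 207/130 207/130 182/111 129/ 77 128/ 77 148/ 84 158/ 85 148/ 78 149/ 82 184/111 208/129 208/132 209/133 208/132 209/131
229 205/130 206/129 206/130 206/130 206/129 205/129 150/ 89 142/ 81 162/ 88 156/ 82 147/ 81 165/ 94 199/124 209/130 208/129 208/129 208/129 210/133
```

Request:
carry_out:
  targets:
    - {"dx": -0.004,"dy": -0.0018,"dz": 0,"yaw": 0}
    - {"dx": 0,"dy": 0,"dz": 0.009,"yaw": 0}
    - {"dx": 0,"dy": 0,"dz": 0,"yaw": 0}
    - {"dx": 0,"dy": 0,"dz": 0,"yaw": 0}
    - {"dx": 0,"dy": 0,"dz": 0,"yaw": 0}

```text
t: 9.12
tcp_pos: [0.4589, 0.1567, 0.2284]
ee_rot: [-0.0, 0.988, -0.157, 0.0]
wrist_force: [-0.2, -0.1, -1.4]
finger_gap: 0.266
gripper_force: 59.1
```

```bash
python3 - <<'E'
from h import *
s=r.observe();print(s['tcp_pos'].round(4),s['wrist_force'].round(2))
a=r.camera('scene');b=r.camera('top')
o=np.zeros((480,800,3),np.uint8)
o[:,:400]=cv2.resize(a[200:230,240:265],(400,480),interpolation=0)
o[:,400:]=cv2.resize(b[212:236,238:258],(400,480),interpolation=0)
save('c4.png',o)
E
```

```text
[0.4589 0.1567 0.2284] [-0.19 -0.13 -1.41]
```

View pics/c4.png

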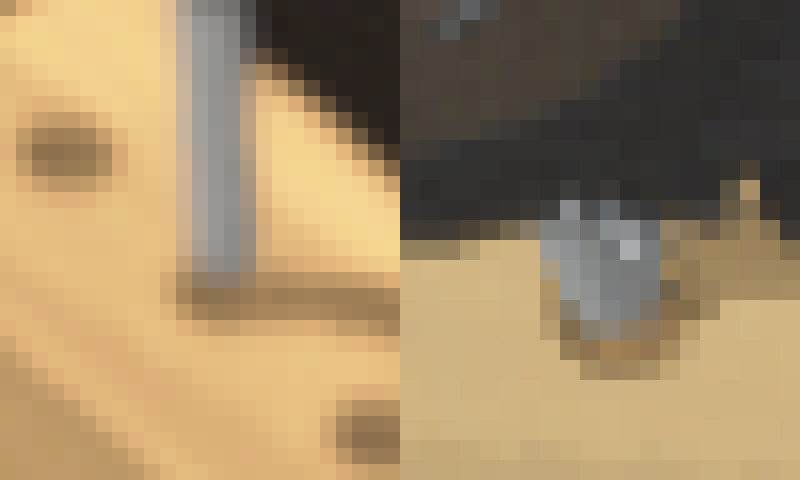

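Tip and bore now agree in both views: scene columns 253.5 vs 253.4, top (248.3, ~226.7) vs (248.4, 226.9). I'll lower it in.

Request:
carry_out:
  targets:
    - {"dx": 0,"dy": 0,"dz": 0.003,"yaw": 0}
    - {"dx": 0,"dy": 0,"dz": 0.004,"yaw": 0}
    - {"dx": 0,"dy": 0,"dz": 0.004,"yaw": 0}
    - {"dx": 0,"dy": 0,"dz": 0,"yaw": 0}

```text
t: 9.72
tcp_pos: [0.4585, 0.1565, 0.2168]
ee_rot: [0.0, 0.988, -0.157, -0.0]
wrist_force: [0.7, -0.3, -1.1]
finger_gap: 0.265
gripper_force: 59.1
```

Request:
carry_out:
  targets:
    - {"dx": 0,"dy": 0,"dz": 0.006,"yaw": 0}
    - {"dx": 0,"dy": 0,"dz": 0.007,"yaw": 0}
    - {"dx": 0,"dy": 0,"dz": 0.007,"yaw": 0}
    - {"dx": 0,"dy": 0,"dz": 0.007,"yaw": 0}
    - {"dx": 0,"dy": 0,"dz": 0.005,"yaw": 0}
    - {"dx": 0,"dy": 0,"dz": 0,"yaw": 0}

```text
t: 10.48
tcp_pos: [0.4585, 0.1565, 0.1848]
ee_rot: [0.0, 0.988, -0.157, -0.0]
wrist_force: [0.1, 0.7, -2.3]
finger_gap: 0.264
gripper_force: 59.1
```

Request:
carry_out:
  targets:
    - {"dx": 0,"dy": 0,"dz": 0.0015,"yaw": 0}
    - {"dx": 0,"dy": 0,"dz": 0.0015,"yaw": 0}
    - {"dx": 0,"dy": 0,"dz": 0,"yaw": 0}
    - {"dx": 0,"dy": 0,"dz": 0,"yaw": 0}

```text
t: 10.98
tcp_pos: [0.4588, 0.1567, 0.1824]
ee_rot: [-0.0, 0.988, -0.157, 0.0]
wrist_force: [0.6, -0.1, -1.3]
finger_gap: 0.266
gripper_force: 59.1
```

Request:
carry_out:
  targets:
    - {"dx": 0,"dy": 0,"dz": 0.0015,"yaw": 0}
    - {"dx": 0,"dy": 0,"dz": 0.0015,"yaw": 0}
    - {"dx": 0,"dy": 0,"dz": 0,"yaw": 0}
    - {"dx": 0,"dy": 0,"dz": 0,"yaw": 0}

```text
t: 11.48
tcp_pos: [0.4587, 0.1566, 0.1793]
ee_rot: [0.0, 0.988, -0.157, -0.0]
wrist_force: [0.4, 0.4, -2.3]
finger_gap: 0.265
gripper_force: 59.1
```

Request:
carry_out:
  targets:
    - {"dx": 0,"dy": 0,"dz": 0.0015,"yaw": 0}
    - {"dx": 0,"dy": 0,"dz": 0.0015,"yaw": 0}
    - {"dx": 0,"dy": 0,"dz": 0,"yaw": 0}

```text
t: 11.85
tcp_pos: [0.4586, 0.1566, 0.1761]
ee_rot: [0.0, 0.988, -0.157, -0.0]
wrist_force: [-0.4, 0.3, -1.0]
finger_gap: 0.267
gripper_force: 59.1
```

Request:
carry_out:
  targets:
    - {"dx": 0,"dy": 0,"dz": 0.0015,"yaw": 0}
    - {"dx": 0,"dy": 0,"dz": 0.0015,"yaw": 0}
    - {"dx": 0,"dy": 0,"dz": 0,"yaw": 0}

```text
t: 12.22
tcp_pos: [0.4586, 0.1566, 0.1731]
ee_rot: [0.0, 0.988, -0.157, -0.0]
wrist_force: [0.1, 0.8, -1.9]
finger_gap: 0.264
gripper_force: 59.1
```

Request:
carry_out:
  targets:
    - {"dx": 0,"dy": 0,"dz": 0.0015,"yaw": 0}
    - {"dx": 0,"dy": 0,"dz": 0.0015,"yaw": 0}
    - {"dx": 0,"dy": 0,"dz": 0,"yaw": 0}

```text
t: 12.6
tcp_pos: [0.4592, 0.1567, 0.1713]
ee_rot: [-0.0, 0.988, -0.156, 0.001]
wrist_force: [-1.6, -0.7, 5.1]
finger_gap: 0.261
gripper_force: 59.8
```

Request:
carry_out:
  targets:
    - {"dx": 0,"dy": 0,"dz": 0.0005,"yaw": 0}
    - {"dx": 0,"dy": 0,"dz": 0,"yaw": 0}

```text
t: 12.85
tcp_pos: [0.4593, 0.1567, 0.1711]
ee_rot: [-0.0, 0.988, -0.156, 0.001]
wrist_force: [-1.0, -0.6, 7.0]
finger_gap: 0.264
gripper_force: 60.0
```

The middle bore bottoms at about 50 mm, so it's the shallow one. I'll draw out and try bore0.

Request:
carry_out:
  targets:
    - {"dx": 0,"dy": 0,"dz": -0.005,"yaw": 0}
    - {"dx": 0,"dy": 0,"dz": -0.012,"yaw": 0}
    - {"dx": 0,"dy": 0,"dz": -0.016,"yaw": 0}
    - {"dx": 0,"dy": 0,"dz": -0.016,"yaw": 0}
    - {"dx": 0,"dy": 0,"dz": -0.014,"yaw": 0}
    - {"dx": 0,"dy": 0,"dz": -0.005,"yaw": 0}
    - {"dx": 0,"dy": 0,"dz": 0,"yaw": 0}

```text
t: 13.72
tcp_pos: [0.4586, 0.1567, 0.2379]
ee_rot: [-0.0, 0.988, -0.157, 0.0]
wrist_force: [0.9, -0.1, -2.0]
finger_gap: 0.268
gripper_force: 59.2
```

Request:
carry_out:
  targets:
    - {"dx": 0.0006,"dy": -0.01,"dz": 0,"yaw": 0}
    - {"dx": 0.0006,"dy": -0.012,"dz": 0,"yaw": 0}
    - {"dx": 0.0006,"dy": -0.012,"dz": 0,"yaw": 0}
    - {"dx": 0.0005,"dy": -0.008,"dz": 0,"yaw": 0}
    - {"dx": 0,"dy": 0,"dz": 0.007,"yaw": 0}
    - {"dx": 0,"dy": 0,"dz": 0,"yaw": 0}
    - {"dx": 0,"dy": 0,"dz": 0,"yaw": 0}
    - {"dx": 0,"dy": 0,"dz": 0,"yaw": 0}

```text
t: 14.72
tcp_pos: [0.4739, 0.1957, 0.2311]
ee_rot: [-0.0, 0.988, -0.157, 0.0]
wrist_force: [0.1, -0.4, -1.5]
finger_gap: 0.263
gripper_force: 59.2
```

```bash
python3 - <<'E'
from h import *
s=r.observe();print(s['tcp_pos'].round(4),s['wrist_force'].round(2),'want',.4586+.0152,.1566+.0391)
a=r.camera('scene');b=r.camera('top')
o=np.zeros((480,800,3),np.uint8)
o[:,:400]=cv2.resize(a[192:222,230:255],(400,480),interpolation=0)
o[:,400:]=cv2.resize(b[207:231,222:242],(400,480),interpolation=0)
save('c5.png',o)
E
```

```text
[0.4739 0.1957 0.2311] [ 0.07 -0.35 -1.48] want 0.4738 0.19569999999999999
```

View pics/c5.png

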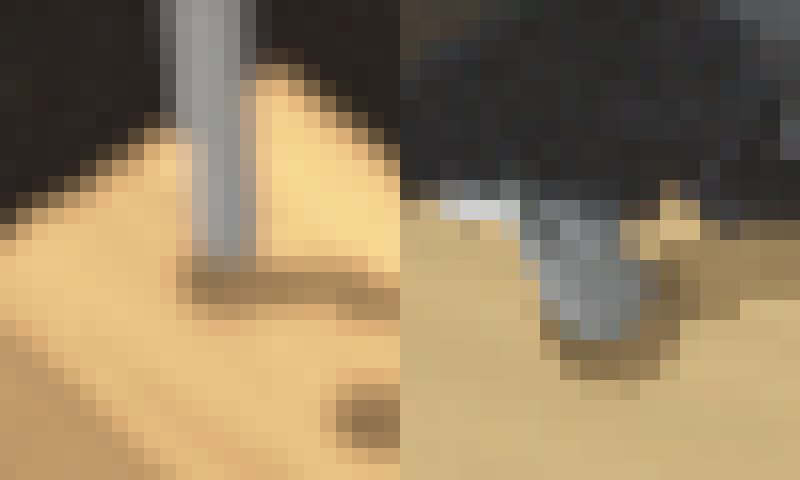

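Aligned over bore0: scene column 243.5 for both tip and bore, top about (231.6, 222.1) vs (232.0, 222.2). I'll lower it.

Request:
carry_out:
  targets:
    - {"dx": 0,"dy": 0,"dz": 0.004,"yaw": 0}
    - {"dx": 0,"dy": 0,"dz": 0.004,"yaw": 0}
    - {"dx": 0,"dy": 0,"dz": 0.004,"yaw": 0}
    - {"dx": 0,"dy": 0,"dz": 0.003,"yaw": 0}
    - {"dx": 0,"dy": 0,"dz": 0,"yaw": 0}

```text
t: 15.45
tcp_pos: [0.4738, 0.1958, 0.2155]
ee_rot: [0.0, 0.988, -0.157, -0.0]
wrist_force: [-0.6, 0.3, -1.1]
finger_gap: 0.263
gripper_force: 59.2
```

Request:
carry_out:
  targets:
    - {"dx": 0,"dy": 0,"dz": 0.007,"yaw": 0}
    - {"dx": 0,"dy": 0,"dz": 0.008,"yaw": 0}
    - {"dx": 0,"dy": 0,"dz": 0.008,"yaw": 0}
    - {"dx": 0,"dy": 0,"dz": 0.008,"yaw": 0}
    - {"dx": 0,"dy": 0,"dz": 0.005,"yaw": 0}
    - {"dx": 0,"dy": 0,"dz": 0,"yaw": 0}

```text
t: 16.2
tcp_pos: [0.4738, 0.1957, 0.1794]
ee_rot: [0.0, 0.988, -0.157, -0.0]
wrist_force: [-0.1, 0.2, -2.1]
finger_gap: 0.268
gripper_force: 59.2
```

Request:
carry_out:
  targets:
    - {"dx": 0,"dy": 0,"dz": 0.004,"yaw": 0}
    - {"dx": 0,"dy": 0,"dz": 0.004,"yaw": 0}
    - {"dx": 0,"dy": 0,"dz": 0.003,"yaw": 0}
    - {"dx": 0,"dy": 0,"dz": 0,"yaw": 0}

```text
t: 16.7
tcp_pos: [0.4738, 0.1958, 0.1685]
ee_rot: [0.0, 0.988, -0.157, -0.0]
wrist_force: [-1.0, -0.4, -1.9]
finger_gap: 0.261
gripper_force: 59.2
```

Request:
carry_out:
  targets:
    - {"dx": 0,"dy": 0,"dz": 0.0015,"yaw": 0}
    - {"dx": 0,"dy": 0,"dz": 0.0015,"yaw": 0}
    - {"dx": 0,"dy": 0,"dz": 0,"yaw": 0}

```text
t: 17.08
tcp_pos: [0.4738, 0.1958, 0.1657]
ee_rot: [0.0, 0.988, -0.157, -0.0]
wrist_force: [0.3, 0.7, -1.6]
finger_gap: 0.264
gripper_force: 59.2
```

Request:
carry_out:
  targets:
    - {"dx": 0,"dy": 0,"dz": 0.0015,"yaw": 0}
    - {"dx": 0,"dy": 0,"dz": 0.0015,"yaw": 0}
    - {"dx": 0,"dy": 0,"dz": 0,"yaw": 0}

```text
t: 17.45
tcp_pos: [0.4738, 0.1958, 0.1626]
ee_rot: [0.0, 0.988, -0.157, -0.0]
wrist_force: [-0.1, 0.3, -1.9]
finger_gap: 0.265
gripper_force: 59.2
```

Request:
carry_out:
  targets:
    - {"dx": 0,"dy": 0,"dz": 0.0015,"yaw": 0}
    - {"dx": 0,"dy": 0,"dz": 0.0015,"yaw": 0}
    - {"dx": 0,"dy": 0,"dz": 0,"yaw": 0}

```text
t: 17.82
tcp_pos: [0.4738, 0.1958, 0.1596]
ee_rot: [0.0, 0.988, -0.157, -0.0]
wrist_force: [0.5, -0.5, -2.0]
finger_gap: 0.263
gripper_force: 59.2
```

Request:
carry_out:
  targets:
    - {"dx": 0,"dy": 0,"dz": 0.0015,"yaw": 0}
    - {"dx": 0,"dy": 0,"dz": 0.0015,"yaw": 0}
    - {"dx": 0,"dy": 0,"dz": 0,"yaw": 0}

```text
t: 18.2
tcp_pos: [0.4738, 0.1958, 0.1566]
ee_rot: [0.0, 0.988, -0.157, -0.0]
wrist_force: [-0.4, 0.4, -1.9]
finger_gap: 0.264
gripper_force: 59.2
```

It's past 66 mm with no contact, so this is the deep bore. I'll continue to the bottom.

Request:
carry_out:
  targets:
    - {"dx": 0,"dy": 0,"dz": 0.003,"yaw": 0}
    - {"dx": 0,"dy": 0,"dz": 0.003,"yaw": 0}
    - {"dx": 0,"dy": 0,"dz": 0.0015,"yaw": 0}
    - {"dx": 0,"dy": 0,"dz": 0,"yaw": 0}

```text
t: 18.7
tcp_pos: [0.4738, 0.1958, 0.1491]
ee_rot: [0.0, 0.988, -0.157, -0.0]
wrist_force: [-0.3, -0.9, -1.0]
finger_gap: 0.262
gripper_force: 59.2
```

Request:
carry_out:
  targets:
    - {"dx": 0,"dy": 0,"dz": 0.0015,"yaw": 0}
    - {"dx": 0,"dy": 0,"dz": 0.0015,"yaw": 0}
    - {"dx": 0,"dy": 0,"dz": 0,"yaw": 0}

```text
t: 19.08
tcp_pos: [0.4738, 0.1958, 0.1462]
ee_rot: [0.0, 0.988, -0.157, -0.0]
wrist_force: [-0.5, 0.2, -1.7]
finger_gap: 0.267
gripper_force: 59.2
```

Request:
carry_out:
  targets:
    - {"dx": 0,"dy": 0,"dz": 0.0015,"yaw": 0}
    - {"dx": 0,"dy": 0,"dz": 0.0015,"yaw": 0}
    - {"dx": 0,"dy": 0,"dz": 0,"yaw": 0}

```text
t: 19.45
tcp_pos: [0.4738, 0.1958, 0.1431]
ee_rot: [0.0, 0.988, -0.157, -0.0]
wrist_force: [-0.6, -1.0, -2.2]
finger_gap: 0.262
gripper_force: 59.2
```

Request:
carry_out:
  targets:
    - {"dx": 0,"dy": 0,"dz": 0.0015,"yaw": 0}
    - {"dx": 0,"dy": 0,"dz": 0.0015,"yaw": 0}
    - {"dx": 0,"dy": 0,"dz": 0,"yaw": 0}

```text
t: 19.82
tcp_pos: [0.474, 0.1959, 0.1405]
ee_rot: [0.0, 0.988, -0.157, 0.0]
wrist_force: [0.0, 0.0, 0.2]
finger_gap: 0.263
gripper_force: 59.2
```

Likely first contact at about 82 mm. One small step should confirm it.

Request:
carry_out:
  targets:
    - {"dx": 0,"dy": 0,"dz": 0.001,"yaw": 0}
    - {"dx": 0,"dy": 0,"dz": 0,"yaw": 0}
    - {"dx": 0,"dy": 0,"dz": 0,"yaw": 0}

```text
t: 20.2
tcp_pos: [0.4741, 0.1959, 0.1398]
ee_rot: [-0.0, 0.988, -0.157, 0.0]
wrist_force: [-0.6, -1.6, 3.8]
finger_gap: 0.264
gripper_force: 59.5
```

Request:
carry_out:
  targets:
    - {"dx": 0,"dy": 0,"dz": 0,"yaw": 0}
    - {"dx": 0,"dy": 0,"dz": 0,"yaw": 0}
    - {"dx": 0,"dy": 0,"dz": 0,"yaw": 0}
    - {"dx": 0,"dy": 0,"dz": 0,"yaw": 0}
    - {"dx": 0,"dy": 0,"dz": 0,"yaw": 0}
    - {"dx": 0,"dy": 0,"dz": 0,"yaw": 0}
  claw: 0.8

```text
t: 20.95
tcp_pos: [0.4739, 0.1959, 0.1393]
ee_rot: [-0.0, 0.988, -0.157, -0.0]
wrist_force: [0.2, -0.7, 0.8]
finger_gap: 0.797
gripper_force: 0.0
```

Request:
carry_out:
  targets:
    - {"dx": 0,"dy": 0,"dz": -0.01,"yaw": 0}
    - {"dx": 0,"dy": 0,"dz": -0.02,"yaw": 0}
    - {"dx": 0,"dy": 0,"dz": -0.03,"yaw": 0}
    - {"dx": 0,"dy": 0,"dz": -0.03,"yaw": 0}
    - {"dx": 0,"dy": 0,"dz": -0.03,"yaw": 0}
    - {"dx": -0.02,"dy": 0,"dz": 0,"yaw": 0}
    - {"dx": -0.03,"dy": 0,"dz": 0,"yaw": 0}
    - {"dx": -0.03,"dy": 0,"dz": 0,"yaw": 0}
    - {"dx": 0,"dy": 0,"dz": 0,"yaw": 0}

```text
t: 22.08
tcp_pos: [0.3959, 0.2206, 0.2593]
ee_rot: [-0.0, 0.988, -0.155, -0.0]
wrist_force: [-0.1, 0.4, 0.5]
finger_gap: 0.798
gripper_force: 0.0
```

```bash
python3 - <<'E'
from h import *
s=r.observe();print(s['tcp_pos'].round(4),s['wrist_force'].round(2))
a=r.camera('scene');b=r.camera('top')
o=np.zeros((600,800,3),np.uint8)
o[:,:400]=cv2.resize(a[150:285,210:300],(400,600),interpolation=3)
o[:,400:]=cv2.resize(b[160:280,190:270],(400,600),interpolation=3)
save('c6.png',o)
E
```

```text
[0.3959 0.2206 0.2593] [-0.13  0.43  0.49]
```

View pics/c6.png

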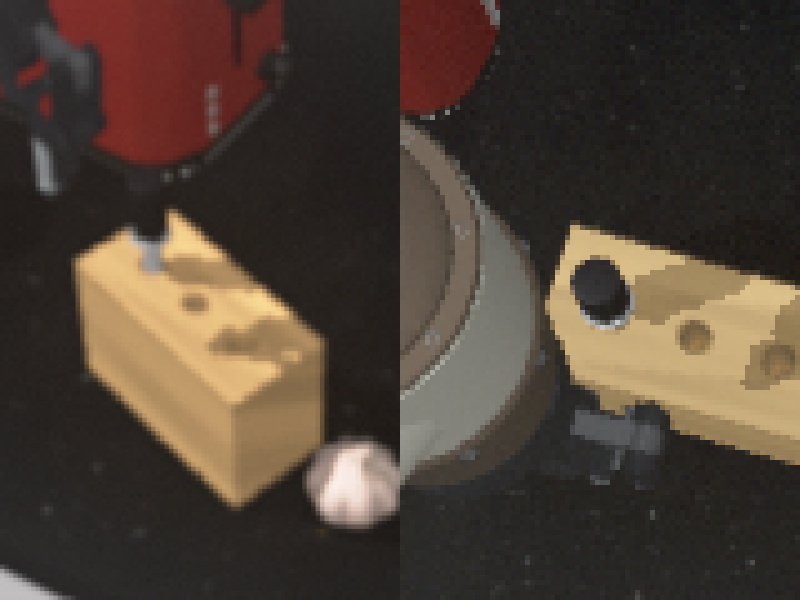

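The steel stands released in bore0 with its ring below the block top, the gripper is clear, and the garlic hasn't moved. I'll hand it in.

```bash
python3 -c "
from plant import r
print(r.job_done())"
```

```text
the job is handed in; nothing more can be done
None
```

The steel stands released on the bottom of the deep bore (bore0, about 82 mm deep, ring groove below the block top); the middle bore was tried first and bottomed at about 50 mm, and the job is handed in at about 22 s.

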